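# Roll a drill-core plug into the V of the length gauge and close the jaw on it

### The job

Roll the drill-core plug that lies on the desk along the desk by its side, up the ramp of the length gauge and down into its V, so that it lies fully seated there. Then push the gauge's sliding jaw along its rail until the plug is closed up between the jaw and the fixed end stop, with no gap at either end. Nothing needs gripping: push with the fingertips, do not lift the plug, and leave the other things on the desk where they are.

Things in the scene. Friction and masses are not known exactly. Their poses are not given: they have to be found in the camera images.
- core: The drill-core plug: a smooth sandstone cylinder with darker bands, 38 mm diameter, 90 mm long, about 0.25 kg, lying before the gauge's ramp, 11 to 17 cm from the V. Origin at its centre (19 mm up); its own y is the cylinder's axis, x and z turn as it rolls. Pushed at or just below its axis it rolls; pushed higher it may wedge. It soon stops on the level, but rolls back off the ramp.
- v_gauge: Length gauge: a steel V-trough fixed to the desk. Origin on the desk surface under the bottom line of the V (which is 4 mm up). y runs along the V, x across it, level, from the ramp side (near the robot) to the back, z up. Ramp and V reach from y = -82 to +75 mm. Behind the V, at x = 26 to 32 mm, stands a graduated rail 36 mm high.
- lip (a point): Top edge of the ramp, 13 mm above the desk, at x = -16, y = 0 mm in the gauge's frame. The ramp rises to it from the desk at x = -80 mm, straight and full width; beyond it the V falls to its bottom line. A plug on the lip has its axis 32 mm above the desk.
- seat (a point): Where the plug's centre lies when it is seated in the V and against the end stop: x = 0, y = +30 mm in the gauge's frame, 26 mm above the desk. Before the jaw is closed the plug may lie seated anywhere along the V. Axes as the gauge's.
- end_stop (a point): Middle of the inner face of the fixed end stop, a steel plate at the gauge's +y end: y = +75 mm in the gauge's frame. The plate is 8 mm thick, spans x = -18 to +36 mm and is 46 mm high.
- jaw (a joint): Travel of the sliding jaw along the gauge's +y, in m, 0 (wide open) to 0.09; it starts between 0 and 0.012. It needs about 2 N to slide (about 4 N with the plug in front of it) and stays where it is left. Its inner face lies at y = -85 mm + travel in the gauge's frame: it holds the plug against the end stop at 0.070.
- jaw_push (a point): On the outer (-y) face of the jaw's upright steel plate, 40 mm above the desk, at x = +4 mm in the gauge's frame; moves with the jaw. The plate is 8 mm thick, spans x = -14 to +26 mm and 15 to 58 mm above the desk; its saddle on the rail, at x = 22 to 45 mm, reaches 14 mm farther towards -y.
- short_plug: Bystander: a thinner core plug, 25 mm diameter, 45 mm tall, standing on end. Origin: centre of its underside. It stands left of the gauge, near the microscope's foot.
- objective_can: Bystander: clear-topped objective canister with black foot, 39 mm diameter, 66 mm tall, standing. Origin: centre of its underside. It stands before the microscope left of the work, whose eyepieces overhang the desk towards the robot, to about 0.4 m from the base and 0.3 to 0.5 m high, and are solid; so is the centrifuge at the far left (0.25 m high): an arm that comes from the left swings over folded in, close to its base.
- loupe: Bystander: folding pocket loupe, 26 x 54 x 15 mm. Origin: centre of its underside.
- petri_dish: Bystander: open petri dish, 62 mm diameter, 13 mm high. Origin: centre of its underside.
- dropper_bottle: Bystander: dropper bottle, 42 mm diameter, 110 mm tall, standing behind the gauge. Origin: centre of its underside.
Not all that is in view belongs to the job. Leave any yellow look-alike of the core alone.

How it is judged (in metres and radians):
On the way, in this order (a step that is already met when the one before it is completed fails the run):
1. the plug has rolled at least about half a turn on the desk or ramp, before the lip (angle between core's own z axis and vertical above 2.2 rad and height (world z) of core below 0.036 m and x of core in the frame of v_gauge below -0.01 m).
2. the plug lies seated in the V with the jaw still back (x of core in the frame of v_gauge between -0.004 and 0.004 m and height (world z) of core below 0.0285 m and angle between the y axis of core and the y axis of v_gauge, either way round below 0.06 rad and value of joint jaw below 0.066 m), for 0.2 s.
At the end, for the whole second after the job is handed in: The plug lies at rest in the V (axis within 3 mm of the V's middle and at seated height within 2 mm), its one end within 2.5 mm of the fixed end stop, and the jaw closed up to its other end (travel beyond 67.5 of 70 mm) (x of core in the frame of v_gauge between -0.003 and 0.003 m and height (world z) of core between 0.0235 and 0.028 m and angle between the y axis of core and the y axis of v_gauge, either way round below 0.05 rad and y of core in the frame of v_gauge above 0.0275 m and value of joint jaw above 0.0675 m and linear speed of core below 0.01 m/s); the robot touches nothing.
It fails at once if the plug is lifted clear of the desk or gauge (height (world z) of core above 0.043 m or (height (world z) of core above 0.029 m and x of core in the frame of v_gauge below -0.085 m)).
It fails at once if the short plug is moved or upset (distance of short_plug from where it was at the start of the episode above 0.02 m or angle between short_plug's own z axis and vertical above 0.4 rad).
It fails at once if the objective canister is moved or upset (distance of objective_can from where it was at the start of the episode above 0.02 m or angle between objective_can's own z axis and vertical above 0.4 rad).
It fails at once if another bystander is moved (distance of any of loupe, petri_dish, dropper_bottle from where it was at the start of the episode above 0.02 m).
It also fails if it takes over 58 s, if anything falls off the work surface, if the arm or the gripper's body presses on something with over 40 N, if the wrist force passes 120 N, or if a joint passes its speed limit or range.

### The arm

A 6-joint arm with a two-finger parallel gripper is mounted at the origin on a cart in front of the work surface, level with it; the furniture and walls round the work are solid. World frame = base frame: x ahead of the robot, y to its left, z up, the work surface at z = 0. Lengths are in mm, angles in rad, forces in N, time in s.
With the tool pointing down it reaches from about 325 to 850 mm from the base axis. Payload 4.4 kg.
Tool frame: the origin (TCP) lies at the very end of the fingers, on their centre line; the grasp point (between the pads) lies 19 mm behind it; z points along the fingers, y is the line along which they close (so a half turn about z gives the same grasp; the last joint's range is limited). The gripper opens to 94 mm and grips with 3 to 60 N. Pads are 16 mm wide; open, the fingers measure 119 mm over their backs; the gripper's body (75 mm by 177 mm) begins 78 mm behind the grasp point.
Start: joints at [-1.379, 0.207, 1.542, -0, 1.393, -0.15], TCP at [193.26, -541.551, 170.447] pointing down, gripper open.
Joint ranges: [-2.73, 2.73], [-0.86, 2.22], [0.23, 2.46], [-1.11, 4.25], [0.08, 2.63], [-2.82, 2.82]. Speed limits (rad/s): [2.79, 2.79, 3.14, 3.14, 3.14, 3.14].

### API

Orientations are given as a 3x3 rotation matrix whose columns are the frame's x, y, z axes.
In Python, from workcell import robot gives the robot as it stands.
- The arm moves only by the tool drive_tool, never from a script. Its argument "increments" is a list of rows, each a list of 2 entries, a list of its own where there are three numbers: the shift along the tool's x, y, z in mm, then the turn, a rotation vector about the tool's x, y, z in rad. In form: [[[tx, ty, tz], [ax, ay, az]], ...]. A call has 1 to 20 rows; each row is the pose to reach, as a shift and turn from the pose commanded when the call began, along the tool's axes at that moment; what a row does not reach only later rows make up. A row lasts 1/12 s, in which the tool goes at most 41.7 mm and 7.16 degrees, less where a joint would pass 70% of its speed; a pose out of reach is approached as far as the arm can. A call with a gripper value outside its range is refused whole. "fingers" is the opening in per cent of the stroke, from 0 (shut) to 100 (fully open), set as the call begins (left out, the last holds). The fingers move at their own pace and stop on an object; "newtons" is the grip in N (left out, the last holds). Time passes only in rows, so rows that repeat a pose let the fingers close. It gives the time, the measured TCP pose, the force, the opening and the grip force at its end, in the units of the state.
- robot.get_state(): the state, without advancing time (a new reading comes with each control period).
- robot.grab_frame(name): name is "scene" or "top"; returns the picture (480x640x3 uint8, red, green, blue); there is no depth.
- robot.calibration(name): a dict with "intrinsics" (3x3 intrinsics, pixels), "R" (3x3) and "t" (3): a world point X has camera coordinates R X + t. Camera axes: x right, y down, z forward; pixel columns grow to the right and rows downward; lengths in mm; the calibration is good to about 2 mm. A picture is of the moment at which its call begins. calibration takes no time and is no camera call.
- robot.sign_off(): hands the job in; it is judged then, once.
Trained networks look in the newest picture that a camera, given by its name, has taken for a name from the list of things; names that differ only in an ending like _2 or _b are one class to them, and where a whole thing is asked for, a point or a joint stands for the part that bears it (a point fixed in the world has none). Each returns a list of dicts, best first, with "confidence" (0 to 1); they miss things now and then, are a little off and sometimes report something else, mostly with a low value. They report only what shows in the picture. A call takes as long as a camera call. They do not tell look-alikes from the thing itself.
- robot.spot_in(camera, label): "location" ([column, row] in pixels, amid what is visible of it).
- robot.masks_of(camera, label): "pixels" (480x640 bool, what is visible of it) and "location" ([column, row] in pixels, amid what is visible of it).
- robot.spot_point(camera, label): "location" ([column, row] in pixels: a listed point, or the origin of a listed thing).
The state is a dict: "time": time; "joint_pos": joint angles; "joint_velocities": joint speeds; "joint_efforts": joint torques, N m; "tool_pos": TCP position; "ee_rot": TCP orientation; "wrist_force": force on the tool from outside, world axes, zero at the start; "ft_torque": the same for the moment, N m; "grip_width": opening from 0.0 (shut) to 1.0 (fully open); "grip_force": force on a finger pad.
Only numpy, scipy, OpenCV 4.12 (cv2) and the standard library are available. Lean on these libraries where they do the work, as an engineer would, in place of code of your own. Each camera call takes 0.05 s, during which the arm holds its last target. There are 200 camera calls.

## Working session

There is one attempt and no reset: what is moved stays moved. The work goes in short steps, Python scripts to look and compute and a tool call to move; the robot and the scene stay as the last step left them, time stands still between calls to the robot, and variables do not carry over. Pictures are saved under pics/ and viewed, at most 12 in all, crops included, and the job is handed in when it is done.

Besides the shell and the picture viewer there is one more tool, called as name(argument=value, ...) on one line, values as JSON. drive_tool: Moves the arm, as the interface text tells. Its arguments: {"type":"object","properties":{"increments":{"type":"array","items":{"type":"array"}},"fingers":{"type":"number"},"newtons":{"type":"number"}},"required":["increments"]}

```bash
mkdir -p pics
cat > h.py <<'E'
import numpy as np, cv2
from workcell import robot
C={n:robot.calibration(n) for n in("scene","top")}
def ray(n,p):
    c=C[n];K=np.array(c["intrinsics"]);R=np.array(c["R"]);t=np.array(c["t"])
    return -R.T@t, R.T@np.linalg.solve(K,[p[0],p[1],1])
def atz(n,p,z):
    o,d=ray(n,p);return o+d*(z-o[2])/d[2]
def proj(n,X):
    c=C[n];q=np.array(c["intrinsics"])@(np.array(c["R"])@np.array(X,float)+np.array(c["t"]));return q[:2]/q[2]
def snap(n,f=None):
    im=robot.grab_frame(n)
    if f: cv2.imwrite("pics/"+f,im[:,:,::-1])
    return im
E
python3 - <<'E'
from h import *
np.set_printoptions(precision=1,suppress=True)
for n in C:
    snap(n,n+"0.png"); print(n,ray(n,(320,240))[0])
    for l,z in [("core",19),("v_gauge",0),("lip",13),("seat",26),("end_stop",23),("jaw_push",40),("short_plug",0),("objective_can",0),("loupe",0),("petri_dish",0),("dropper_bottle",0)]:
        for r in robot.spot_point(n,l)[:3]: print(l,round(r["confidence"],2),np.array(r["location"]),atz(n,r["location"],z))
print(robot.get_state())
E
```

```text
scene [ -242.4 -1124.7   597.1]
core 0.94 [278.1 292.8] [ 390.8 -342.7   19. ]
core 0.81 [262.8 261.6] [ 451.3 -222.7   19. ]
v_gauge 0.8 [316.6 256.6] [ 571.3 -256.6    0. ]
lip 0.61 [307.8 247.3] [ 571.1 -229.3   13. ]
seat 0.82 [309.3 241. ] [ 576.6 -228.5   26. ]
seat 0.36 [240. 247.] [ 451.5 -145.8   26. ]
end_stop 0.94 [300.4 231. ] [ 602.9 -170.6   23. ]
end_stop 0.64 [311.1 250.7] [ 550.9 -261.7   23. ]
jaw_push 0.78 [337.7 256.9] [ 545.9 -345.7   40. ]
short_plug 0.68 [242.2 248.6] [ 481.6 -111.3    0. ]
objective_can 0.86 [202.3 246.6] [424.4 -39.7   0. ]
loupe 0.94 [359.  330.3] [ 427.4 -515.     0. ]
loupe 0.5 [337.4 255.4] [ 607.1 -284.2    0. ]
petri_dish 0.97 [407.6 305.4] [ 552.1 -521.7    0. ]
petri_dish 0.31 [302.1 229.7] [ 644.6 -129.6    0. ]
dropper_bottle 0.88 [382.8 239.9] [ 736.1 -301.5    0. ]
top [ 427.7 -270.6 1040.8]
core 0.74 [356.7 316.5] [ 392.3 -351.6   19. ]
core 0.72 [243.9 275.9] [ 474.8 -108.8   19. ]
core 0.71 [296.3 285.5] [ 455.9 -222.1   19. ]
v_gauge 0.56 [309.3 231.3] [ 576.3 -247.7    0. ]
lip 0.62 [308.6 238.3] [ 559.  -246.7   13. ]
lip 0.
[... 368 characters left out ...]
] [419.1 -26.3   0. ]
objective_can 0.58 [308.3 238.3] [ 560.7 -245.7    0. ]
loupe 0.73 [430.2 298.4] [ 432.8 -512.3    0. ]
petri_dish 0.59 [436.2 241.9] [ 556.4 -527.7    0. ]
dropper_bottle 0.85 [337.5 165.6] [ 727. -309.    0.]
{'time': 1.2, 'joint_pos': array([-1.4,  0.2,  1.5,  0. ,  1.4, -0.2]), 'joint_velocities': array([-0.,  0., -0.,  0.,  0., -0.]), 'joint_efforts': array([ -0. , -37.1, -28.2,   0.1,   0. ,   0. ]), 'tool_pos': array([ 193.3, -541.5,  170.4]), 'ee_rot': array([[ 0.9,  0.3,  0. ],
       [ 0.3, -0.9,  0. ],
       [ 0. , -0. , -1. ]]), 'wrist_force': array([-0.1, -0. ,  0.4]), 'ft_torque': array([ 0., -0., -0.]), 'grip_force': 0.0, 'grip_width': 1.001600850376904}
```

Run:
```python
from h import *
a=cv2.imread("pics/top0.png")[150:350,180:460];b=cv2.imread("pics/scene0.png")[190:360,180:440]
cv2.imwrite("pics/t1.png",cv2.resize(a,None,fx=2.85,fy=2.85,interpolation=2)[:600])
cv2.imwrite("pics/s1.png",cv2.resize(b,None,fx=3,fy=3,interpolation=2))
```

```text
(no output)
```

View pics/t1.png

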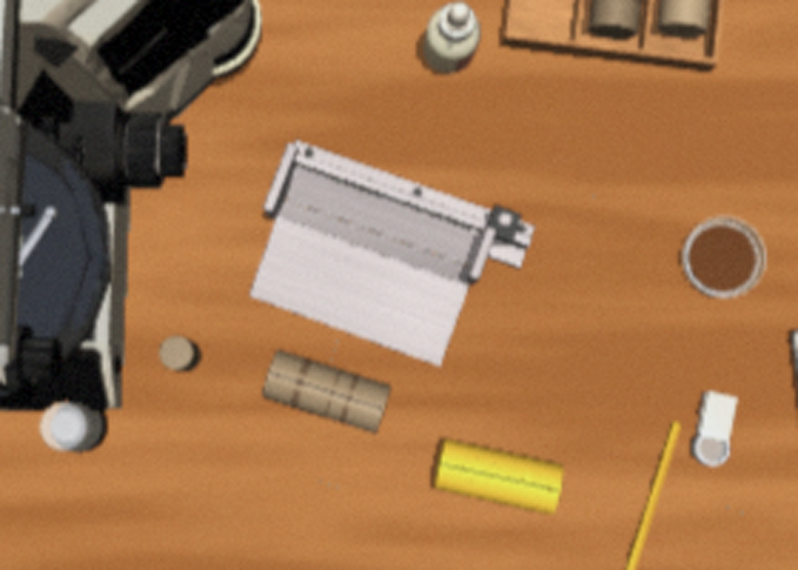

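View pics/s1.png

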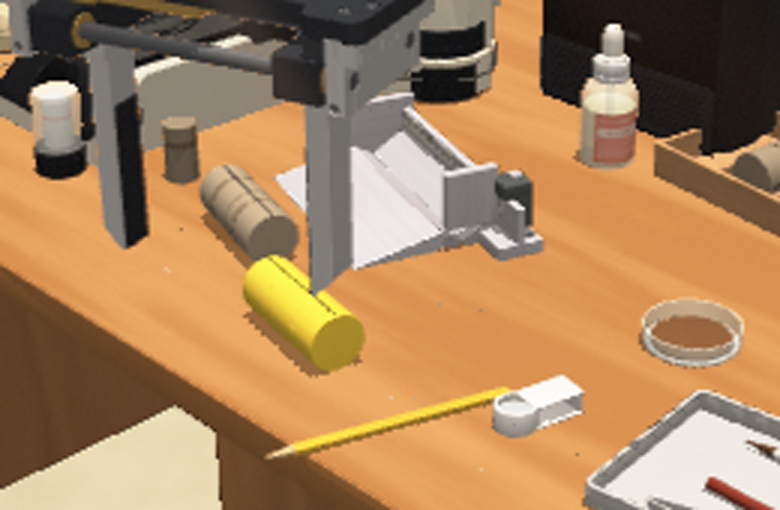

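The brown banded plug is the core, at about (296,285) in the top image. The yellow one at (357,316) is the look-alike. The gauge's ramp foot runs from about (268,254) to (334,278), and the jaw is at about (350,238). Next I'll fit the two orientations.

Run:
```python
from h import *
np.set_printoptions(precision=3,suppress=True)
z=lambda u,v:(u/2.85+180,v/2.85+150)
P=np.array([atz("top",z(252,297),0),atz("top",z(440,365),0)]);print(P)  # ramp foot corners y=+75,-82
d=P[0]-P[1];L=np.linalg.norm(d);yg=d/L;print("L",L,"ang y",np.degrees(np.arctan2(yg[1],yg[0])))
lip=np.array([atz("top",z(282,217),13),atz("top",z(462,280),13)]);print("lip",lip)
e=(lip[0]-lip[1]);print(np.degrees(np.arctan2(e[1],e[0])))
xg=np.array([yg[1],-yg[0],0])
print("origin est", P[0]-75*yg+80*xg, P[1]+82*yg+80*xg)
snap("top")
for r in robot.masks_of("top","core"):
    m=r["pixels"].astype(np.uint8);(c,s,a)=cv2.minAreaRect(cv2.findNonZero(m))
    b=cv2.boxPoints((c,s,a));w=np.array([atz("top",q,19) for q in b]);
    ed=[w[1]-w[0],w[2]-w[1]];ed=max(ed,key=np.linalg.norm)
    print(r["confidence"],r["location"],atz("top",c,19),[np.linalg.norm(w[1]-w[0]),np.linalg.norm(w[2]-w[1])],np.degrees(np.arctan2(ed[1],ed[0])))
s=robot.get_state();print(s["ee_rot"],s["tool_pos"])
```

```text
[[ 524.141 -158.334    0.   ]
 [ 473.77  -304.155    0.   ]]
L 154.27513172068495 ang y 70.94370120652954
lip [[ 585.047 -181.162   13.   ]
 [ 538.159 -319.964   13.   ]]
71.33473725073851
origin est [ 575.269 -255.344    0.   ] [ 576.159 -252.768    0.   ]
0.92 [355.4, 315.1] [ 392.68  -347.864   19.   ] [np.float64(37.53261203341025), np.float64(92.29675027233439)] -100.36733079242642
0.73 [297.7, 284.8] [ 454.547 -217.802   19.   ] [np.float64(39.15942773407311), np.float64(92.56884566659238)] -107.53329348389748
0.21 [429.1, 301.9] [ 430.05 -507.34   19.  ] [np.float64(54.297555742604466), np.float64(26.689834659192638)] -9.076808763103676
[[ 0.942  0.336  0.   ]
 [ 0.336 -0.942 -0.   ]
 [ 0.     0.    -1.   ]] [ 193.251 -541.559  170.458]
```

View pics/scene0.png

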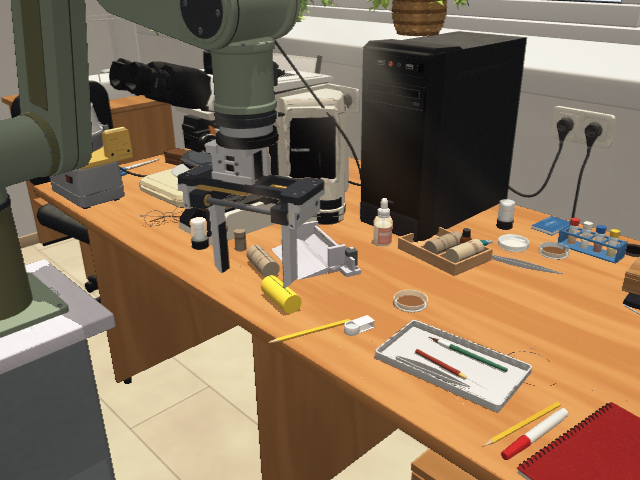

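View pics/top0.png

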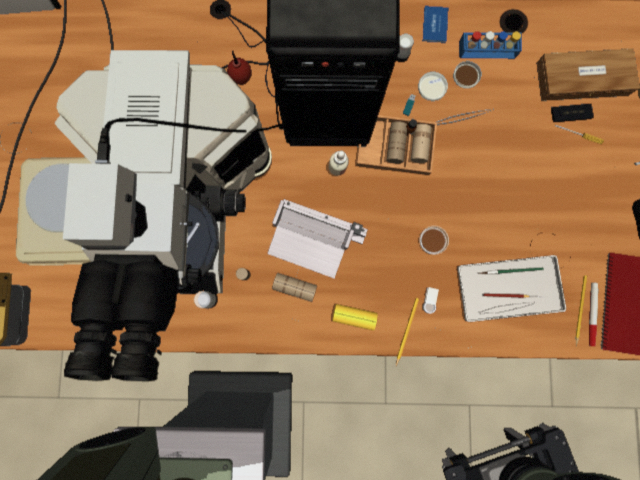

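The microscope's low stage knob is at about (240,203) and its eyepieces are at the far left, so the approach from the right is clear. Gauge origin is about (575,-254) with its y axis at 71°. The core is at about gauge (-126, -5).

drive_tool(increments=[[[20,-16,0],[0,0,0.04]],[[45,-35,0],[0,0,0.1]],[[70,-54,0],[0,0,0.15]],[[95,-74,0],[0,0,0.2]],[[120,-93,0],[0,0,0.25]],[[145,-112,0],[0,0,0.31]],[[170,-132,0],[0,0,0.36]],[[195,-151,0],[0,0,0.41]],[[220,-170,0],[0,0,0.47]],[[245,-190,0],[0,0,0.52]],[[270,-209,0],[0,0,0.57]],[[290,-225,0],[0,0,0.62]],[[305,-236,0],[0,0,0.65]],[[318,-246,0],[0,0,0.674]],[[318,-246,0],[0,0,0.674]],[[318,-246,0],[0,0,0.674]],[[318,-246,50],[0,0,0.674]],[[318,-246,50],[0,0,0.674]]], fingers=45)

```text
time: 2.8
tool_pos: [407.0, -201.9, 116.7]
ee_rot: [[0.945, -0.326, -0.006], [-0.326, -0.946, 0.004], [-0.007, -0.002, -1.0]]
wrist_force: [-0.8, 0.3, -0.7]
grip_width: 0.445
grip_force: 0.0
```

```bash
cat >> h.py <<'E'
O=np.array([575.5,-254,0.]);th=np.radians(-19.)
XG=np.array([np.cos(th),np.sin(th),0]);YG=np.array([-np.sin(th),np.cos(th),0])
def g(X):d=np.array(X)-O;return np.array([d@XG,d@YG,d[2]])
def w(x,y,z):return O+x*XG+y*YG+np.array([0,0,z])
E
python3 - <<'E'
from h import *
np.set_printoptions(precision=3,suppress=True)
s=robot.get_state();print(s["time"],s["tool_pos"],g(s["tool_pos"]),s["ee_rot"],s["grip_width"],s["wrist_force"])
a=snap("top")[190:340,230:390];b=snap("scene")[190:340,200:390]
cv2.imwrite("pics/c2.png",np.hstack([cv2.resize(a,(400,375)),cv2.resize(b,(400,375))])[:,:,::-1])
E
```

```text
2.8 [ 406.993 -201.91   116.664] [-176.285   -5.608  116.664] [[ 0.945 -0.326 -0.006]
 [-0.326 -0.946  0.004]
 [-0.007 -0.002 -1.   ]] 0.44476855633966167 [-0.82   0.338 -0.689]
```

View pics/c2.png

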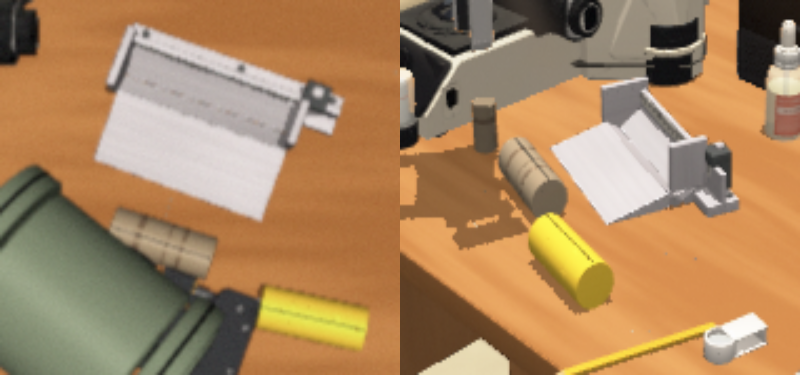

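The view is clear. The plug is still at rest and the fingers are behind it. I'll descend, then push slowly.

drive_tool(increments=[[[0,0,30],[0,0,0]],[[0,0,60],[0,0,0]],[[0,0,85],[0,0,0]],[[0,0,98],[0,0,0]],[[0,0,107],[0,0,0]],[[0,0,107],[0,0,0]],[[0,0,107],[0,0,0]]])

```text
time: 3.48
tool_pos: [410.7, -203.9, 14.4]
ee_rot: [[0.945, -0.326, 0.001], [-0.326, -0.945, -0.001], [0.001, 0.0, -1.0]]
wrist_force: [0.1, 0.3, -0.2]
grip_width: 0.449
grip_force: 0.0
```

Run:
```python
from h import *
np.set_printoptions(precision=2,suppress=True)
print(g(atz("scene",(298.8,278.8),0)),g(atz("scene",(272.2,248.8),0)))
# top: ramp foot corners from c2, crop offset (230,190), scale .4
for u,v in[(95,161),(263,220)]:print(g(atz("top",(u*.4+230,v*.4+190),0)))
s=robot.get_state();print(g(s["tool_pos"]),s["wrist_force"],s["ee_rot"][:,2])
```

```text
[-76.53 -78.68   0.  ] [-75.62  74.2    0.  ]
[-80.41  74.46   0.  ]
[-79.11 -82.16   0.  ]
[-172.14   -6.32   14.35] [ 0.14  0.27 -0.2 ] [ 0. -0. -1.]
```

drive_tool(increments=[[[5,0,4],[0,0,0]],[[10,0,4],[0,0,0]],[[14,0,4],[0,0,0]],[[18,0,4],[0,0,0]],[[22,0,4],[0,0,0]],[[26,0,4],[0,0,0]],[[30,0,4],[0,0,0]],[[34,0,4],[0,0,0]],[[38,0,4],[0,0,0]],[[42,0,4],[0,0,0]],[[46,0,4],[0,0,0]],[[50,0,4],[0,0,0]],[[54,0,4],[0,0,0]],[[57,0,4],[0,0,0]],[[60,0,4],[0,0,0]],[[60,0,4],[0,0,0]],[[60,0,4],[0,0,0]]])

```text
time: 4.9
tool_pos: [466.9, -222.5, 9.4]
ee_rot: [[0.946, -0.325, -0.0], [-0.325, -0.946, 0.0], [-0.0, -0.0, -1.0]]
wrist_force: [0.2, -0.4, 0.8]
grip_width: 0.451
grip_force: 0.0
```

```bash
cat > look.py <<'E'
from h import *
import sys
np.set_printoptions(precision=2,suppress=True)
s=robot.get_state();print(s["time"],g(s["tool_pos"]),s["wrist_force"])
H=float(sys.argv[1])
for n in("top","scene"):
    im=snap(n,f"{n}_{s['time']:.2f}.png")
    for r in robot.masks_of(n,"core"):
        m=r["pixels"].astype(np.uint8);rgb=im[r["pixels"]].mean(0)
        c,sz,a=cv2.minAreaRect(cv2.findNonZero(m));W=np.array([atz(n,q,H) for q in cv2.boxPoints((c,sz,a))])
        e=max(W[1]-W[0],W[2]-W[1],key=np.linalg.norm);e=g(O+e)
        print(n,round(r["confidence"],2),rgb.astype(int),g(atz(n,c,H)),"len",np.linalg.norm(e),"yaw",np.degrees(np.arctan(-e[0]/e[1])))
E
python3 look.py 19
```

```text
4.9 [-112.95   -5.58    9.43] [ 0.18 -0.42  0.78]
top 0.85 [215 193  68] [-142.19 -148.     19.  ] len 92.60036661639451 yaw 6.953647711848093
scene 0.91 [112  97  77] [-128.06  -10.16   19.  ] len 145.2228598014304 yaw 2.4851984540504994
scene 0.56 [208 183  59] [-141.85 -148.83   19.  ] len 144.50513811130278 yaw 3.2741826250482453
scene 0.45 [183 176 174] [-2.01 -6.26 19.  ] len 281.9134841124107 yaw -26.87870024219035
```

Run:
```python
import cv2,glob
f=sorted(glob.glob("pics/*_4.9*.png"));print(f)
a,b=[cv2.imread(x) for x in f]  # scene, top
cv2.imwrite("pics/v3.png",cv2.hconcat([cv2.resize(a[180:330,190:350],(400,375)),cv2.resize(b[190:340,230:390],(400,375))]))
```

```text
['pics/scene_4.90.png', 'pics/top_4.90.png']
```

View pics/v3.png

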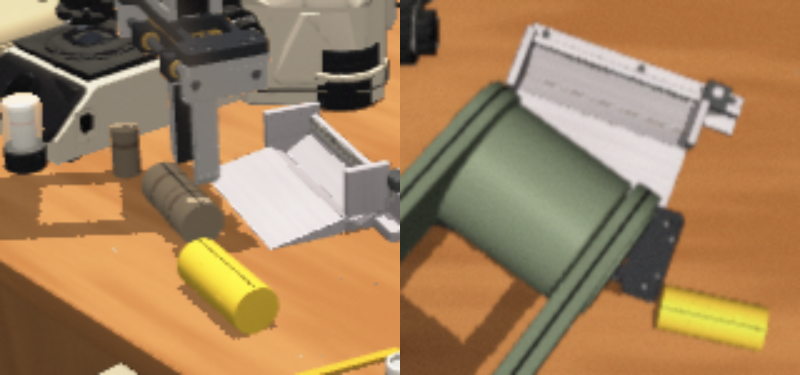

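Run:
```python
from h import *
np.set_printoptions(precision=1,suppress=True)
s=robot.get_state();T=s["tool_pos"]
for y in(-37,-21,0,21,37):
    p=proj("scene",T-y*s["ee_rot"][:,1]);print(y,p,(p-[190,180])*2.5)
for x in(-145,-126,-107,-75):
    p=proj("scene",w(x,-50,0));q=proj("scene",w(x,-50,38));print(x,(p-[190,180])*2.5,(q-[190,180])*2.5)
print(s["joint_pos"])
```

```text
-37 [275.1 270.8] [212.6 227. ]
-21 [272.3 267.5] [205.6 218.8]
0 [268.7 263.3] [196.6 208.2]
21 [265.2 259.2] [187.9 197.9]
37 [262.6 256.1] [181.4 190.3]
-145 [179.5 249.4] [177.1 207.3]
-126 [201.7 244.4] [199.6 202.5]
-107 [223.7 239.6] [221.9 197.8]
-75 [260.  231.4] [258.7 190. ]
[-0.6  0.3  1.8 -0.   1.   1.3]
```

Run:
```python
from h import *
im=snap("scene","f5.png");a=cv2.imread("pics/scene0.png")
sl=(slice(215,295),slice(225,310))
b=np.hstack([cv2.resize(x[sl],(400,376),interpolation=2) for x in (a,im[:,:,::-1])]);cv2.imwrite("pics/v4.png",b)
s=robot.get_state();print(s["time"],s["tool_pos"],s["wrist_force"],s["ft_torque"],s["grip_width"])
```

```text
5.15 [ 466.58165622 -222.37698127    9.40271355] [-0.04637643 -0.25463675  0.76235551] [0.05622312 0.04321165 0.05438419] 0.4459045696484921
```

View pics/v4.png

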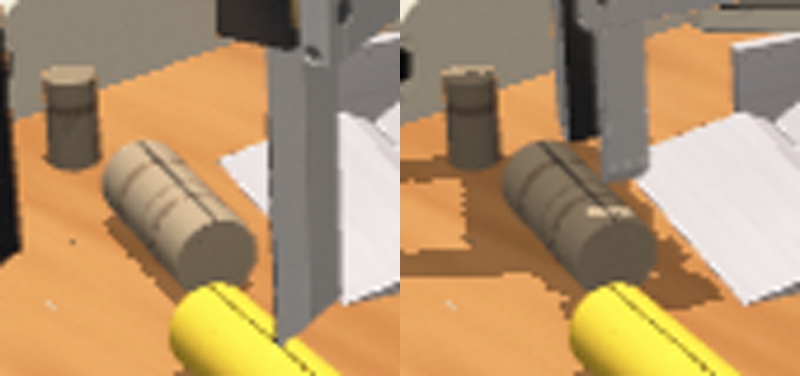

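Run:
```python
from h import *
np.set_printoptions(precision=1,suppress=True)
R=np.array([[.942,.336,0],[.336,-.942,0],[0,0,-1.]]);T=np.array([193.26,-541.55,170.45])
for y in(-59,-47,47,59):print(y,proj("scene",T+y*R[:,1]),"top",proj("top",T+y*R[:,1]))
s=robot.get_state()
for dy in(21,27,33):
  for dz in (0,20,30,36,42):
    print(dy,dz,proj("scene",s["tool_pos"]+dy*s["ee_rot"][:,1]+[0,0,dz]))
```

```text
-59 [221.2 290.1] top [440.6 448.3]
-47 [228.4 291.9] top [447. 446.]
47 [287.7 307.3] top [497.5 428. ]
59 [295.6 309.4] top [503.9 425.7]
21 0 [272.3 267.5]
21 20 [271.8 258.8]
21 30 [271.6 254.4]
21 36 [271.5 251.8]
21 42 [271.4 249.1]
27 0 [273.3 268.7]
27 20 [272.9 260. ]
27 30 [272.7 255.6]
27 36 [272.6 252.9]
27 42 [272.4 250.3]
33 0 [274.4 270. ]
33 20 [274.  261.2]
33 30 [273.7 256.8]
33 36 [273.6 254.1]
33 42 [273.5 251.5]
```

The visible fingertip at (273,253) is about 36 mm higher than the reported TCP. The first picture shows the same offset, and the plug hasn't moved, so the fingers passed over it. The real tip is at about z = 45. I'll back off, go lower and check the contact force.

drive_tool(increments=[[[0,0,-8],[0,0,0]],[[-20,0,-8],[0,0,0]],[[-45,0,-8],[0,0,0]],[[-64,0,-8],[0,0,0]],[[-64,0,-8],[0,0,0]],[[-64,0,0],[0,0,0]],[[-64,0,8],[0,0,0]],[[-64,0,14],[0,0,0]],[[-64,0,18],[0,0,0]],[[-64,0,21],[0,0,0]],[[-64,0,24],[0,0,0]],[[-64,0,24],[0,0,0]],[[-64,0,24],[0,0,0]]])

```text
time: 6.23
tool_pos: [406.3, -201.7, -14.8]
ee_rot: [[0.946, -0.325, -0.0], [-0.325, -0.946, 0.0], [-0.0, -0.0, -1.0]]
wrist_force: [0.4, -0.3, -0.4]
grip_width: 0.454
grip_force: 0.0
```

Run:
```python
from h import *
np.set_printoptions(precision=1,suppress=True)
s=robot.get_state();print(s["time"],s["tool_pos"],g(s["tool_pos"]),s["wrist_force"])
im=snap("scene");
p=proj("scene",s["tool_pos"]+27*s["ee_rot"][:,1]+[0,0,36]);print("expect near tip",p)
c,r=210,215
cv2.imwrite("pics/v5.png",cv2.resize(im[r:r+90,c:c+120],(800,600),interpolation=2)[:,:,::-1])
print((p-[c,r])*6.667)
```

```text
6.2333 [ 406.3 -201.7  -14.8] [-177.    -5.6  -14.8] [ 0.4 -0.3 -0.4]
expect near tip [243.2 270. ]
[221.3 366.8]
```

View pics/v5.png

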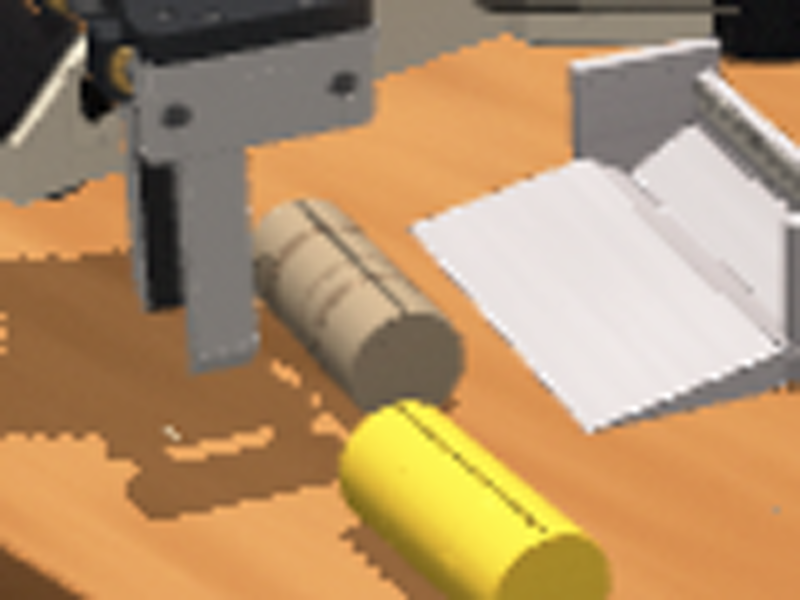

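The near tip appears at (243,270), exactly where a 36 mm offset predicts it. I'll lower the tip to about 9 mm true height and roll the plug.

drive_tool(increments=[[[0,0,6],[0,0,0]],[[0,0,10],[0,0,0]],[[0,0,12],[0,0,0]],[[5,0,12],[0,0,0]],[[10,0,12],[0,0,0]],[[15,0,12],[0,0,0]],[[19,0,12],[0,0,0]],[[23,0,12],[0,0,0]],[[27,0,12],[0,0,0]],[[31,0,12],[0,0,0]],[[35,0,12],[0,0,0]],[[39,0,12],[0,0,0]],[[43,0,12],[0,0,0]],[[47,0,12],[0,0,0]],[[51,0,12],[0,0,0]],[[55,0,12],[0,0,0]],[[58,0,12],[0,0,0]],[[60,0,12],[0,0,0]],[[60,0,12],[0,0,0]]])

```text
time: 7.87
tool_pos: [463.6, -221.5, -26.5]
ee_rot: [[0.946, -0.325, 0.001], [-0.325, -0.946, -0.0], [0.001, 0.0, -1.0]]
wrist_force: [0.5, 0.8, 0.8]
grip_width: 0.449
grip_force: 0.0
```

Run:
```python
from h import *
np.set_printoptions(precision=1,suppress=True)
s=robot.get_state();print(s["time"],s["tool_pos"],g(s["tool_pos"]),s["wrist_force"])
im=snap("scene")
for r in robot.masks_of("scene","core"):print(r["confidence"],r["location"],g(atz("scene",r["location"],19)),im[r["pixels"]].mean(0))
c,r=225,200
cv2.imwrite("pics/v6.png",cv2.resize(im[r:r+90,c:c+120],(800,600),interpolation=2)[:,:,::-1])
```

```text
7.8667 [ 463.6 -221.5  -26.5] [-116.4   -5.7  -26.5] [0.5 0.8 0.8]
0.83 [285.5, 258.4] [-80.1 -17.7  19. ] [132.9 115.9  94.2]
0.56 [281.4, 294.7] [-142.8 -153.3   19. ] [208.6 184.6  59. ]
0.41 [316.5, 254.6] [-14.9 -29.8  19. ] [179.3 170.7 166.9]
```

drive_tool(increments=[[[4,0,0],[0,0,0]],[[8,0,-1],[0,0,0]],[[12,0,-1],[0,0,0]],[[16,0,-2],[0,0,0]],[[20,0,-2.5],[0,0,0]],[[24,0,-3],[0,0,0]],[[28,0,-3.5],[0,0,0]],[[32,0,-4],[0,0,0]],[[36,0,-5],[0,0,0]],[[40,0,-5.5],[0,0,0]],[[44,0,-6],[0,0,0]],[[48,0,-7],[0,0,0]],[[52,0,-7.5],[0,0,0]],[[56,0,-8],[0,0,0]],[[60,0,-9],[0,0,0]],[[63,0,-9.5],[0,0,0]],[[64,0,-10],[0,0,0]]])

```text
time: 9.38
tool_pos: [524.4, -242.4, -16.3]
ee_rot: [[0.946, -0.325, 0.001], [-0.325, -0.946, -0.001], [0.001, 0.0, -1.0]]
wrist_force: [-2.1, 1.3, 0.7]
grip_width: 0.451
grip_force: 0.8
```

```bash
cat > k.py <<'E'
from h import *
import sys
np.set_printoptions(precision=1,suppress=True)
H=float(sys.argv[1])
s=robot.get_state();print(s["time"],s["tool_pos"],g(s["tool_pos"]),s["wrist_force"])
im=snap("scene","k%.2f.png"%s["time"])
for r in robot.masks_of("scene","core"):
    c=im[r["pixels"]].mean(0)
    if c[0]<170: print(r["confidence"],r["location"],g(atz("scene",r["location"],H)),c)
for r in robot.spot_point("scene","core")+robot.spot_point("scene","jaw_push"):print(r["confidence"],r["location"],g(atz("scene",r["location"],H)))
E
python3 k.py 30
```

```text
9.3833 [ 524.4 -242.4  -16.3] [-52.   -5.7 -16.3] [-2.1  1.3  0.7]
0.72 [240.5, 248.9] [-156.8   44.6   30. ]
0.58 [281.9, 293.4] [-146.9 -167.1   30. ]
```

drive_tool(increments=[[[3,0,0],[0,0,0]],[[6,0,0],[0,0,0]],[[8,0,0],[0,0,0]],[[10,0,0],[0,0,0]],[[12,0,0],[0,0,0]],[[14,0,0],[0,0,0]],[[16,0,0],[0,0,0]],[[18,0,0],[0,0,0]],[[20,0,0],[0,0,0]],[[20,0,0],[0,0,0]],[[20,0,0],[0,0,0]],[[20,0,0],[0,0,0]],[[20,0,0],[0,0,0]],[[18,0,0],[0,0,0]]])

```text
time: 10.75
tool_pos: [540.7, -248.0, -16.5]
ee_rot: [[0.946, -0.325, 0.0], [-0.325, -0.946, -0.0], [0.0, 0.0, -1.0]]
wrist_force: [0.4, 0.2, 0.8]
grip_width: 0.452
grip_force: 0.0
```

```bash
python3 k.py 26
python3 - <<'E'
import cv2,glob,os
f=max(glob.glob("pics/k*.png"),key=os.path.getmtime);a=cv2.imread(f)
cv2.imwrite("pics/v7.png",cv2.resize(a[195:285,245:365],(800,600),interpolation=2))
E
```

```text
10.75 [ 540.7 -248.   -16.5] [-34.8  -5.6 -16.5] [0.4 0.2 0.8]
0.9 [323.7, 244.8] [12.8 -6.5 26. ] [141.3 123.6 100.6]
0.34 [201.9, 231.9] [-205.4  174.8   26. ] [137.6 129.3 118.1]
0.84 [317.7, 246.1] [-1.5 -6.7 26. ]
0.7 [240.3, 247.1] [-152.    61.2   26. ]
0.65 [339.4, 256.8] [ 17.5 -72.5  26. ]
0.26 [321.1, 246.2] [  4.8 -10.3  26. ]
0.2 [358.2, 328.6] [ -72.8 -324.6   26. ]
```

View pics/v7.png

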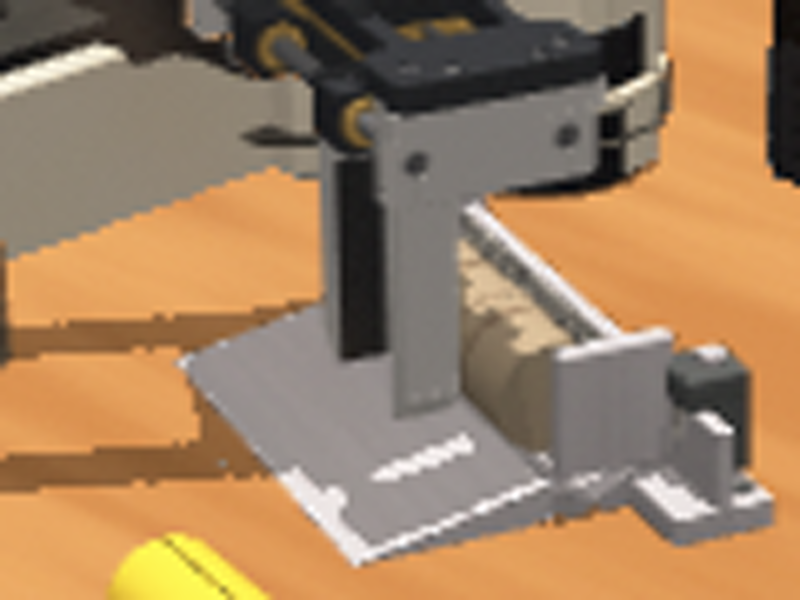

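The plug lies in the V at about gauge (-1.5, -7). Now I'll retreat upward, close the fingers and go behind the jaw.

drive_tool(increments=[[[-8,0,-2],[0,0,0]],[[-15,0,-10],[0,0,0]],[[-15,0,-35],[0,0,0]],[[-15,0,-60],[0,0,0]],[[-15,0,-77],[0,0,0]],[[-15,0,-77],[0,0,0]]])

```text
time: 11.45
tool_pos: [529.2, -244.9, 65.7]
ee_rot: [[0.946, -0.325, 0.008], [-0.325, -0.946, -0.005], [0.009, 0.002, -1.0]]
wrist_force: [0.3, 0.3, 0.0]
grip_width: 0.454
grip_force: 0.0
```

drive_tool(increments=[[[9,20,0],[0,0,0]],[[18,40,0],[0,0,0]],[[27,60,0],[0,0,0]],[[36,80,0],[0,0,0]],[[45,100,0],[0,0,0]],[[54,120,0],[0,0,0]],[[54,120,0],[0,0,0]],[[54,120,0],[0,0,0]]], fingers=0, newtons=5)

```text
time: 12.12
tool_pos: [537.3, -374.1, 59.3]
ee_rot: [[0.945, -0.327, -0.001], [-0.327, -0.945, 0.002], [-0.002, -0.001, -1.0]]
wrist_force: [-0.8, 0.2, 0.2]
grip_width: 0.011
grip_force: 0.0
```

```bash
python3 k.py 26
python3 - <<'E'
from h import *
np.set_printoptions(precision=1,suppress=True)
snap("top")
for n,l,z in [("top","core",26),("top","jaw_push",40),("scene","jaw_push",40)]:
    for r in robot.spot_point(n,l)[:4]:print(n,l,r["confidence"],g(atz(n,r["location"],z)))
E
```

```text
12.1167 [ 537.3 -374.1   59.3] [   3.  -126.    59.3] [-0.8  0.2  0.2]
0.7 [317.4, 242.5] [ 5.4  9.9 26. ] [133.2 116.7  95.7]
0.91 [318.0, 247.6] [ -4.  -13.7  26. ]
0.81 [281.6, 291.6] [-142.5 -154.2   26. ]
0.84 [335.7, 257.7] [  8.9 -72.8  26. ]
0.4 [382.6, 242.9] [130.7 -53.4  26. ]
top core 0.7 [ 1.   2.6 26. ]
top core 0.23 [-1.4  5.9 26. ]
top jaw_push 0.39 [ -6.7 -12.2  40. ]
top jaw_push 0.38 [ 13.5 -89.9  40. ]
scene jaw_push 0.84 [ -3.4 -97.8  40. ]
scene jaw_push 0.4 [115.5 -78.8  40. ]
```

drive_tool(increments=[[[0,0,25],[0,0,0]],[[0,0,45],[0,0,0]],[[0,0,57],[0,0,0]],[[0,0,62],[0,0,0]],[[0,0,62],[0,0,0]],[[0,-6,62],[0,0,0]],[[0,-12,62],[0,0,0]],[[0,-18,62],[0,0,0]],[[0,-24,62],[0,0,0]],[[0,-28,62],[0,0,0]],[[0,-32,62],[0,0,0]],[[0,-36,62],[0,0,0]],[[0,-40,62],[0,0,0]]])

```text
time: 13.6
tool_pos: [552.0, -336.5, -0.9]
ee_rot: [[0.946, -0.325, 0.001], [-0.325, -0.946, -0.001], [0.001, 0.001, -1.0]]
wrist_force: [0.7, -3.6, 1.3]
grip_width: 0.007
grip_force: 0.9
```

```bash
python3 k.py 40
python3 - <<'E'
import cv2,glob,os
f=max(glob.glob("pics/k*.png"),key=os.path.getmtime);a=cv2.imread(f)
cv2.imwrite("pics/v8.png",cv2.resize(a[195:285,265:385],(800,600),interpolation=2))
E
```

```text
13.6 [ 552.  -336.5   -0.9] [  4.6 -85.7  -0.9] [ 0.7 -3.6  1.3]
0.89 [317.2, 242.4] [ -6.9 -16.4  40. ] [121.6 106.4  87. ]
0.91 [320.1, 245.6] [ -7.9 -33.3  40. ]
0.64 [283.8, 291.3] [-147.  -177.8   40. ]
0.71 [334.5, 253.7] [  2.4 -80.5  40. ]
0.39 [303.2, 230.0] [-8.1 55.2 40. ]
```

View pics/v8.png

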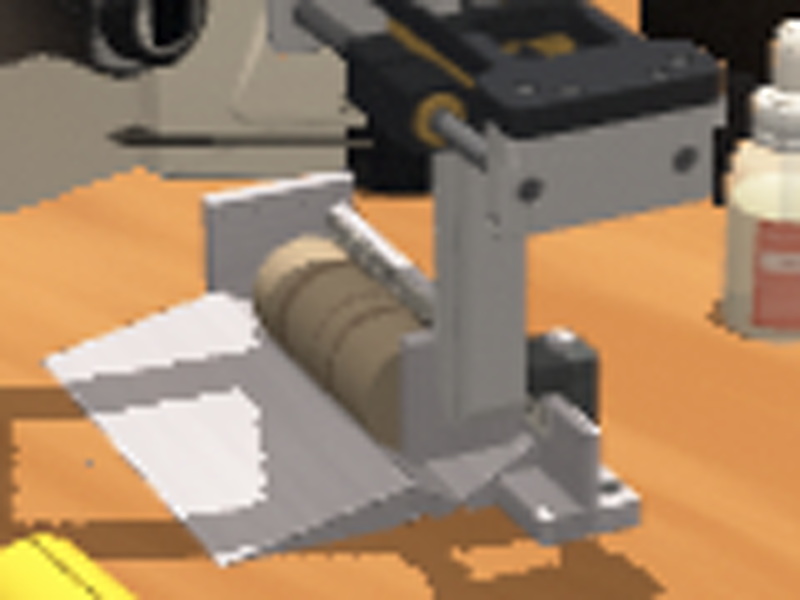

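The jaw is moving with the fingers at about 4 N and the plug is seated. I'll push on.

drive_tool(increments=[[[0,-4,0],[0,0,0]],[[0,-8,0],[0,0,0]],[[0,-12,0],[0,0,0]],[[0,-16,0],[0,0,0]],[[0,-20,0],[0,0,0]],[[0,-24,0],[0,0,0]],[[0,-28,0],[0,0,0]],[[0,-32,0],[0,0,0]],[[0,-36,0],[0,0,0]],[[0,-39,0],[0,0,0]],[[0,-42,0],[0,0,0]],[[0,-43,0],[0,0,0]],[[0,-44,0],[0,0,0]],[[0,-44,0],[0,0,0]]])

```text
time: 14.97
tool_pos: [565.8, -294.2, -1.5]
ee_rot: [[0.946, -0.325, -0.0], [-0.325, -0.946, 0.0], [-0.0, -0.0, -1.0]]
wrist_force: [-0.8, -2.4, -1.4]
grip_width: 0.01
grip_force: 0.8
```

drive_tool(increments=[[[0,-1,0],[0,0,0]],[[0,-2,0],[0,0,0]],[[0,-2,0],[0,0,0]]])

```text
time: 15.22
tool_pos: [566.3, -292.6, -1.5]
ee_rot: [[0.946, -0.325, -0.0], [-0.325, -0.946, 0.0], [-0.0, -0.0, -1.0]]
wrist_force: [-0.2, -2.0, -0.6]
grip_width: 0.007
grip_force: 1.1
```

drive_tool(increments=[[[0,-1,0],[0,0,0]],[[0,-2,0],[0,0,0]],[[0,-2,0],[0,0,0]]])

```text
time: 15.47
tool_pos: [567.1, -290.7, -1.5]
ee_rot: [[0.946, -0.325, 0.0], [-0.325, -0.946, 0.0], [0.0, -0.0, -1.0]]
wrist_force: [-1.3, -1.9, -0.7]
grip_width: 0.002
grip_force: 1.2
```

drive_tool(increments=[[[0,-1,0],[0,0,0]],[[0,-2,0],[0,0,0]],[[0,-2,0],[0,0,0]]])

```text
time: 15.72
tool_pos: [567.8, -288.7, -1.5]
ee_rot: [[0.946, -0.325, 0.0], [-0.325, -0.946, 0.0], [-0.0, -0.0, -1.0]]
wrist_force: [-2.2, -1.5, -1.1]
grip_width: 0.007
grip_force: 1.1
```

drive_tool(increments=[[[0,-1,0],[0,0,0]],[[0,-2,0],[0,0,0]],[[0,-2,0],[0,0,0]]])

```text
time: 15.97
tool_pos: [568.1, -287.8, -1.5]
ee_rot: [[0.946, -0.325, -0.0], [-0.325, -0.946, -0.002], [0.0, 0.002, -1.0]]
wrist_force: [-2.1, -4.0, -1.4]
grip_width: 0.006
grip_force: 2.4
```

drive_tool(increments=[[[0,-1,0],[0,0,0]],[[0,-1,0],[0,0,0]],[[0,-1,0],[0,0,0]]])

```text
time: 16.22
tool_pos: [568.1, -287.9, -1.5]
ee_rot: [[0.946, -0.325, -0.001], [-0.325, -0.946, -0.003], [0.0, 0.003, -1.0]]
wrist_force: [-2.1, -6.7, -1.6]
grip_width: 0.004
grip_force: 3.5
```

The motion has stopped and the force is rising at y ≈ -34, so the jaw is closed. One firm nudge, then retreat.

drive_tool(increments=[[[0,-2,0],[0,0,0]],[[0,-2,0],[0,0,0]],[[0,-2,0],[0,0,0]],[[0,2,0],[0,0,0]],[[0,8,0],[0,0,0]],[[0,18,0],[0,0,0]],[[0,26,0],[0,0,0]],[[0,28,-20],[0,0,0]],[[0,28,-50],[0,0,0]],[[0,28,-80],[0,0,0]],[[-15,60,-90],[0,0,0]],[[-40,90,-90],[0,0,0]],[[-65,110,-90],[0,0,0]],[[-90,130,-90],[0,0,0]],[[-90,130,-90],[0,0,0]],[[-90,130,-90],[0,0,0]]])

```text
time: 17.55
tool_pos: [440.3, -380.6, 88.8]
ee_rot: [[0.945, -0.328, 0.001], [-0.328, -0.945, 0.0], [0.001, -0.001, -1.0]]
wrist_force: [0.2, 0.5, -0.4]
grip_width: 0.005
grip_force: 0.0
```

```bash
python3 k.py 26
python3 - <<'E'
import cv2,glob,os
from h import *
f=max(glob.glob("pics/k*.png"),key=os.path.getmtime);a=cv2.imread(f)
b=snap("top")[:,:,::-1]
cv2.imwrite("pics/v9.png",cv2.hconcat([cv2.resize(a[200:275,270:350],(400,375),interpolation=2),cv2.resize(b[190:265,260:340],(400,375),interpolation=2)]))
E
```

```text
17.55 [ 440.3 -380.6   88.8] [ -86.6 -163.7   88.8] [ 0.2  0.5 -0.4]
0.49 [305.0, 242.2] [-18.1  23.   26. ] [124.5 109.3  89.7]
0.95 [278.5, 293.5] [-150.2 -158.2   26. ]
0.53 [310.9, 237.1] [ 4.1 41.4 26. ]
0.88 [326.6, 243.3] [21.6 -2.5 26. ]
```

View pics/v9.png

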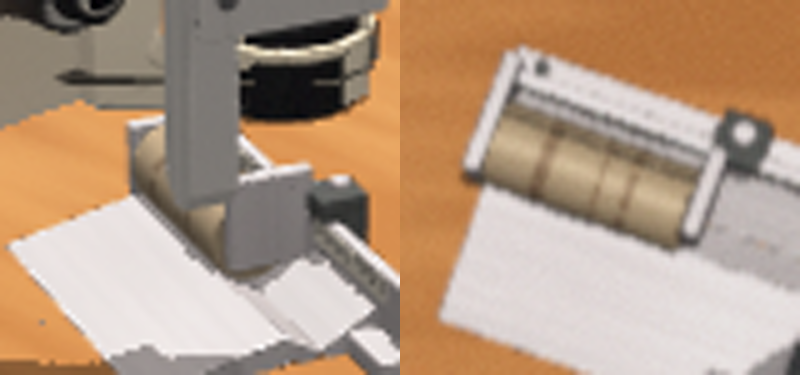

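The top view shows the plug seated and closed up between the end stop (about (357,213)) and the jaw (about (401,228)). There is no gap at either end and the arm is clear.

```bash
python3 -c "
from workcell import robot
print(robot.sign_off())"
```

```text
the job is handed in; nothing more can be done
None
```

The plug was rolled up the ramp and seated in the V, and the jaw is closed on it against the end stop with no visible gap at either end; the job was handed in about 18 s into the 58 s limit, and the judge's result was not shown.

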